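Secure the spares bin for sea with its press-to-free locking slider

TASK

Secure the sextant spares bin for sea. First push the tilted bin fully shut with the fingertips; then press down the orange pad in the middle of the locking slider to free its friction hold and, keeping it pressed, push the slider along its rail until it is up against the green stop. Let go so that the pad springs up; grasp nothing, and leave the sextant, protractor, chart weight and pocket level where they are.

Things in the scene. Friction and masses are not known exactly. Their poses are not given: they have to be found in the camera images.
- rack: Fixed grey steel rack, 130 mm deep (x), 250 wide (y); origin at its underside, x from front to back (away from the robot), y left. Its left part (own y -31 to 107 mm) holds the bin; the right has a blank front at own x = -39 mm. A 50 mm deep beam on top, centred on own x = 20 mm, carries the slider's rail along y, rail top 134 mm above the shelf.
- spares_bin (a joint): Tilt of the grey bin, rad: 0 is fully shut against a hard stop, grows as its top leans out towards the robot (it starts at 0.22 to 0.38). The hinge runs along the rack's y at own x = -40 mm, 16 mm above the shelf. The hinge is stiff: the bin stays where it is left and takes about 2 to 8 N at its lip to push shut.
- lip_edge (a point): Middle of the front edge of the bin's rounded steel lip, a bar 100 mm long (rack y), 10 mm high, standing 11 mm out from the bin's front. It lies 74 mm up from the hinge and 17 out: bin shut, it is 90 mm above the shelf, at rack x = -57 mm. Pushing it to the rack's +x shuts the bin. Below and before it is free space. The bin front's upper edge is 112 mm up when shut.
- lock_slider (a joint): Travel of the dark steel slider along the rack's +y, m: 0 parked at the right, starts at 0 to 0.02; the green stop arrests it between 0.07 and 0.105. Pad up, its friction hold resists about 16 N; pad pressed, it slides with 1 to 2 N. A steel tongue with a yellow band hangs from it and passes 3 mm in front of the shut bin's upper edge; with the bin open it would block it.
- pad_top (a point): Centre of the top of the orange spring pad in the slider's middle, 160 mm above the shelf when up. Pad 34 mm (rack x) by 50 (rack y); at each y end stands a dark ridge of the slider, 6 mm thick, 8 higher than the raised pad, inner faces 54 apart; the x sides are open. A finger on the pad can push the ridge ahead of it. The slider is 66 mm long (y), 44 deep (x).
- lock_pad (a joint): Depth to which the orange pad is pressed, m: 0 up, at most 0.008. The spring takes 5 N to start and about 8 N at the bottom; the friction hold is free from 0.002 on and grips again when the pad comes up.
- slider_nose (a point): Middle of the slider's left (+y) end face, 146 mm above the shelf; its axes are the rack's.
- stop_face (a point): Middle of the right (-y) face of the green stop with a white band, a rigid block 40 by 16 by 26 mm fixed on the rail to the left of the slider; its axes are the rack's. The slider is home when its nose touches this face.
- sextant: Blue sextant lying on the shelf, about 170 by 180 mm, 80 mm high, loose; origin at its underside. Leave alone.
- protractor: Black plastic half-round protractor, 150 mm wide, 4 mm thick, loose; origin at the middle of its straight side, underside. Leave alone.
- chart_weight: Round steel chart clamp weight with a knob, 54 mm diameter, 52 mm high, loose, beside the rack's left side; origin at its underside. Leave alone.
- pocket_level: Brass pocket level, 22 by 85 by 20 mm, loose, beside the rack's right side; origin at its underside. Leave alone.

How it is judged:
On the way, in this order (a step that is already met when the one before it is completed fails the run):
1. the bin is pushed shut (tilt under 0.035 rad) while the slider is still well short of the stop (value of joint spares_bin below 0.035 rad and y of slider_nose in the frame of stop_face below -0.03 m), for 0.2 s.
2. the pad is pressed (over 1.5 mm) while the slider is still well short of the stop (value of joint lock_pad above 0.0015 m and y of slider_nose in the frame of stop_face below -0.03 m), for 0.05 s.
3. the slider is against the green stop (within 4 mm) (y of slider_nose in the frame of stop_face above -0.004 m), for 0.1 s.
At the end, for the whole second after the job is handed in: The bin is shut (tilt under 0.035 rad), the slider's nose is within 4 mm of the green stop's face and at rest, and the pad has sprung up (under 1 mm), so the hold grips again (value of joint spares_bin below 0.035 rad and y of slider_nose in the frame of stop_face above -0.004 m and value of joint lock_pad below 0.001 m and velocity of joint lock_slider between -0.005 and 0.005 m/s); the robot touches nothing.
It fails at once if the slider is forced along with its pad not pressed (velocity of joint lock_slider above 0.015 m/s and value of joint lock_pad below 0.0004 m).
It fails at once if the sextant is moved or lifted (over 15 mm) (distance of sextant from where it was at the start of the episode above 0.015 m).
It fails at once if the protractor is moved or lifted (over 15 mm) (distance of protractor from where it was at the start of the episode above 0.015 m).
It fails at once if the chart weight is moved or lifted (over 15 mm) (distance of chart_weight from where it was at the start of the episode above 0.015 m).
It fails at once if the pocket level is moved or lifted (over 15 mm) (distance of pocket_level from where it was at the start of the episode above 0.015 m).
It also fails if it takes over 43 s, if anything falls off the work surface, if the arm or the gripper's body presses on something with over 40 N, if the wrist force passes 120 N, or if a joint passes its speed limit or range.

ROBOT

A 7-joint arm with a two-finger parallel gripper is mounted at the origin on the work surface. World frame = base frame: x ahead of the robot, y to its left, z up, the work surface at z = 0. Lengths are in m, angles in rad, forces in N, time in s.
With the tool pointing down it reaches from about 0.4 to 0.85 m from the base axis. Payload 4.5 kg.
Tool frame: the origin (TCP) lies midway between the tips of the shut fingers; the grasp point (between the pads) lies 19 mm behind it; z points along the fingers, y is the line along which they close (so a half turn about z gives the same grasp; the last joint's range is limited). The gripper opens to 88 mm and grips with 3 to 60 N. Pads are 18 mm wide; open, the fingers measure 123 mm over their backs; the gripper's body (75 mm by 187 mm) begins 45 mm behind the grasp point.
Start: joints at [-1.308, 0.689, -0.195, 1.565, 0.157, 0.902, -0.215], TCP at [0.142, 0.609, 0.239] pointing down, gripper open.
Joint ranges: [-3.01, 3.01], [-0.46, 2.08], [-1.47, 1.51], [0.13, 2.56], [-1, 4.14], [0.04, 2.09], [-2.66, 2.66]. Speed limits (rad/s): [2.57, 2.57, 3.14, 3.14, 3.14, 3.14, 3.14].

INTERFACE

Orientations are given as a unit quaternion [x, y, z, w].
In Python, from plant import r gives the robot as it stands.
- The arm moves only by the tool carry_out, never from a script. Its argument "plan" is a list of rows, each an object with "rot": the turn, a rotation vector about the tool's x, y, z in rad, a list of three; "xyz": the shift along the tool's x, y, z in m, a list of three; "grip": the closure in counts, from 0 (fully open) to 255 (shut). In form: [{"rot": [wx, wy, wz], "xyz": [dx, dy, dz], "grip": grip}, ...]. A call has 1 to 8 rows; each row is the pose to reach, as a shift and turn from the pose commanded when the call began, along the tool's axes at that moment; what a row does not reach only later rows make up. A row lasts 1/12 s, in which the tool goes at most 41.7 mm and 7.16 degrees, less where a joint would pass 70% of its speed; a pose out of reach is approached as far as the arm can. A call with a gripper value outside its range is refused whole. The fingers move at their own pace and stop on an object; "squeeze" is the grip in N (left out, the last holds). Time passes only in rows, so rows that repeat a pose let the fingers close. It gives the time, the measured TCP pose, the force, the opening and the grip force at its end, in the units of the state.
- r.get_state(): the state, without advancing time (a new reading comes with each control period).
- r.snapshot(name): name is "scene" or "top" or "wrist"; returns the picture (384x512x3 uint8, red, green, blue); there is no depth.
- r.camera_params(name): a dict with "fx", "fy", "cx", "cy" (pixels), "position" and "attitude" of the camera in the world; the wrist camera has in their place "hand_eye" (4x4, takes a point from camera to tool coordinates, whose origin is the TCP and whose axes are the flange's). Camera axes: x right, y down, z forward; pixel columns grow to the right and rows downward; lengths in m; the calibration is good to about 2 mm. A picture is of the moment at which its call begins: read the wrist's pose just before it. camera_params takes no time and is no camera call.
- r.finish_job(): hands the job in; it is judged then, once.
The state is a dict: "clock": time; "q": joint angles; "qd": joint speeds; "joint_torque": joint torques, N m; "tool_pos": TCP position; "eef_rot": TCP orientation; "contact_force": force on the tool from outside, world axes, zero at the start; "moment": the same for the moment, N m; "opening": opening from 0.0 (shut) to 1.0 (fully open); "finger_force": force on a finger pad.
Only numpy, scipy, OpenCV 4.12 (cv2) and the standard library are available. Lean on these libraries where they do the work, as an engineer would, in place of code of your own. Each camera call takes 0.05 s, during which the arm holds its last target. There are 200 camera calls.

## Working session

There is one attempt and no reset: what is moved stays moved. The work goes in short steps, Python scripts to look and compute and a tool call to move; the robot and the scene stay as the last step left them, time stands still between calls to the robot, and variables do not carry over. Pictures are saved under pics/ and viewed, at most 10 in all, crops included, and the job is handed in when it is done.

Besides the shell and the picture viewer there is one more tool, called after "Call:" as a command line: name --argument value ..., lists and objects as JSON in quotes. carry_out: Moves the arm, as the interface text tells. Its arguments: {"type":"object","properties":{"plan":{"type":"array"},"squeeze":{"type":"number"}},"required":["plan"]}

```bash
mkdir -p pics
python3 - <<'E'
from plant import r
import cv2
for n in("scene","top"):
    cv2.imwrite(f"pics/{n}0.png",r.snapshot(n)[:,:,::-1]); print(r.camera_params(n))
print(r.get_state())
E
```

```text
{'fx': 417.8911210676419, 'fy': 417.8911210676419, 'cx': 256.90311657710527, 'cy': 191.27814312450502, 'position': array([1.43263133, 0.13458188, 0.81104047]), 'attitude': array([ 0.58839082,  0.67746304, -0.33293973, -0.28981237])}
{'fx': 473.4003971547408, 'fy': 473.4003971547408, 'cx': 249.28298595495443, 'cy': 192.33453538891786, 'position': array([0.34406693, 0.04439441, 1.72195489]), 'attitude': array([ 0.71251638, -0.69930839,  0.0461299 , -0.03406204])}
{'clock': 0.1, 'q': array([-1.30821046,  0.68988682, -0.19453624,  1.56623332,  0.15733115,
        0.90251845, -0.21507251]), 'qd': array([-7.17206527e-05, -1.30896013e-03, -1.83958899e-03, -2.73962931e-03,
        7.79254543e-06,  3.07561293e-04, -4.20586145e-04]), 'joint_torque': array([-4.87804937e-03, -5.28500211e+01, -1.27167854e+00, -1.53836650e+01,
       -5.24345529e-02,  2.01763411e-03,  4.32160437e-05]), 'tool_pos': array([0.14166068, 0.60814971, 0.23800074]), 'eef_rot': array([ 1.14076623e-01,  9.93471612e-01, -8.24920147e-04, -2.51609251e-05]), 'contact_force': array([-0.30749468, -0.36981511,  0.42108311]), 'moment': array([ 0.00534487, -0.05320914, -0.0682378 ]), 'finger_force': 0.0, 'opening': 1.0024776194592409}
```

View pics/scene0.png

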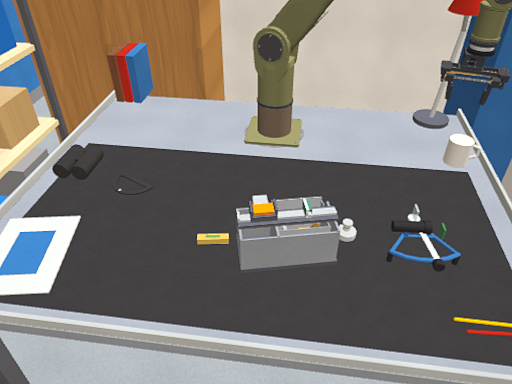

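View pics/top0.png

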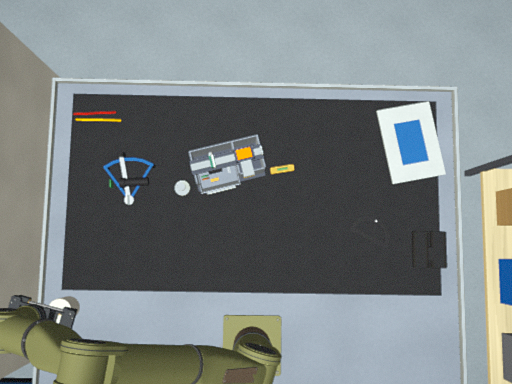

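The scene view, taken from behind the rack, shows the rack with the orange pad near (263,209) and the green stop near (307,205). The top view shows the pad at (244,154), the stop at (212,160), the lip at about (220,190), the chart weight at (182,187), and the level at (282,169). Next I'll enlarge the top view and measure.

```bash
cat > h.py <<'E'
import numpy as np,cv2
from plant import r
from scipy.spatial.transform import Rotation as R
def ray(n,uv,pose=None):
    c=r.camera_params(n)
    d=np.array([(uv[0]-c['cx'])/c['fx'],(uv[1]-c['cy'])/c['fy'],1.])
    if n=='wrist':
        H=np.array(c['hand_eye']);Rt=R.from_quat(pose['eef_rot']).as_matrix()
        return Rt@H[:3,3]+pose['tool_pos'],Rt@H[:3,:3]@d
    return np.array(c['position']),R.from_quat(c['attitude']).as_matrix()@d
def onz(n,uv,z,pose=None):
    p,d=ray(n,uv,pose);return p+d*(z-p[2])/d[2]
def mask(im,lo,hi):
    return cv2.inRange(cv2.cvtColor(im,cv2.COLOR_RGB2HSV),lo,hi)
def blobs(m,amin=15):
    k,l,s,c=cv2.connectedComponentsWithStats(m)
    return [(c[i],s[i]) for i in range(1,k) if s[i][4]>=amin]
E
python3 - <<'E'
from h import *
for n in("top","scene"):
    im=cv2.imread(f"pics/{n}0.png")[:,:,::-1].copy()
    for nm,lo,hi,z in(("orange",(12,200,180),(22,255,255),.16),("green",(50,80,40),(90,255,255),.155)):
        for c,s in blobs(mask(im,lo,hi),8): print(n,nm,c,s,onz(n,c,z))
im=cv2.imread("pics/top0.png")[120:205,170:305]
cv2.imwrite("pics/topc.png",cv2.resize(im,None,fx=5.9,fy=5.9,interpolation=cv2.INTER_CUBIC))
for uv in((182,187),(282,169)):print(onz("top",uv,.02))
E
```

```text
top orange [243.875      153.21323529] [236 147  16  13 136] [0.65393476 0.03973291 0.16      ]
top green [210.52380952 161.76190476] [209 156   4  12  21] [0.62344457 0.15091393 0.155     ]
top green [282.07692308 168.30769231] [278 167   9   3  13] [ 0.60620187 -0.08941192  0.155     ]
top green [204.75  175.625] [202 175   6   2   8] [0.57611678 0.16890233 0.155     ]
top green [110.4375  183.21875] [109 179   4   9  32] [0.54426116 0.48088397 0.155     ]
scene orange [263.16019417 208.83980583] [253 203  22  12 206] [0.66265869 0.0418953  0.16      ]
scene green [309.06451613 204.70967742] [307 199   5  13  31] [0.62508118 0.15140006 0.155     ]
scene green [304. 208.] [303 202   3  13  21] [0.63953249 0.13966302 0.155     ]
scene green [442.12162162 230.41891892] [439 223   8  16  74] [0.67529904 0.45761573 0.155     ]
scene green [213.38888889 235.72222222] [206 235  14   2  18] [ 0.76619158 -0.05811093  0.155     ]
[0.55290601 0.26053305 0.02      ]
[ 0.62622632 -0.10068439  0.02      ]
```

View pics/topc.png

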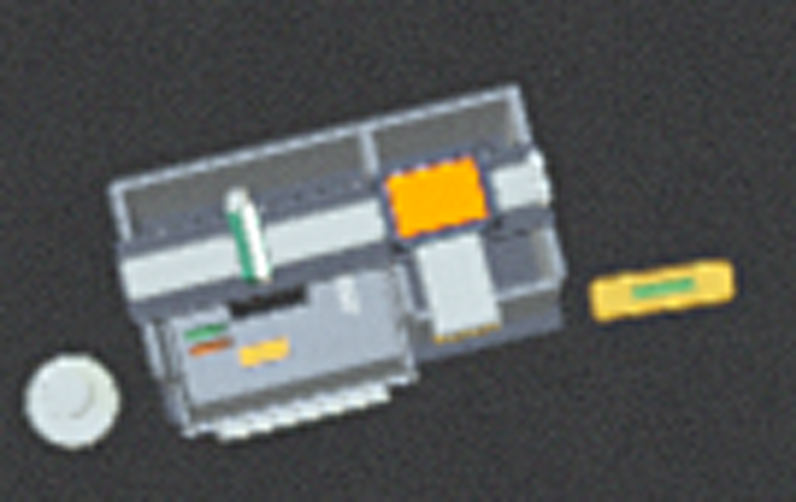

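The enlarged crop shows the pad corners at about (385,178), (472,157), (490,217) and (398,240). It also shows the stop around (248,235), the lip's front edge from (215,437) to (390,395), and the tongue hanging ahead of the slider at (460,335). I'll compute the rack yaw and positions from these.

Run:
```python
from h import *
px=lambda a:((a[0]+.5)/5.9-.5+170,(a[1]+.5)/5.9-.5+120)
P=lambda a,z:onz("top",px(a),z)
for a,b,z in(((110,187),(518,88),.1),((120,262),(380,203),.134),((215,437),(390,395),.082),((385,178),(472,157),.16),((398,240),(490,217),.16)):
    p,q=P(a,z),P(b,z);print(p.round(4),q.round(4),"yaw",np.degrees(np.arctan2(-(p-q)[0],(p-q)[1])), np.linalg.norm(p-q))
pad=onz("top",(243.875,153.213),.16); st=P((248,235),.16)
print(pad,st)
```

```text
[0.6686 0.233  0.1   ] [ 0.7333 -0.0064  0.1   ] yaw 15.143756861595502 0.24804039122158605
[0.6181 0.2219 0.134 ] [0.6557 0.0733 0.134 ] yaw 14.2032120439131 0.15332981126224146
[0.5236 0.1685 0.082 ] [0.5507 0.0658 0.082 ] yaw 14.749664630332157 0.10614517295040203
[0.6651 0.0703 0.16  ] [0.6783 0.021  0.16  ] yaw 15.021443573189117 0.050979165745783574
[0.6295 0.0621 0.16  ] [0.6438 0.0102 0.16  ] yaw 15.434177416318091 0.053891020590880113
[0.65393556 0.03973292 0.16      ] [0.63058052 0.14713396 0.16      ]
```

```bash
cat >> h.py <<'E'
a=np.radians(15);RX=np.array([np.cos(a),np.sin(a),0]);RY=np.array([-np.sin(a),np.cos(a),0])
def rel(u,v,z,tilt):  # rack-axes coordinates u,v (world origin), lean back tilt deg
    s=r.get_state();R0=R.from_quat(s['eef_rot']);t=np.radians(tilt)
    zt=RX*np.sin(t)-np.array([0,0,np.cos(t)]);M=np.c_[np.cross(RY,zt),RY,zt]
    print("xyz",R0.inv().apply(u*RX+v*RY+[0,0,z]-s['tool_pos']).round(4),"rot",(R0.inv()*R.from_matrix(M)).as_rotvec().round(4))
def where():
    s=r.get_state();p=s['tool_pos'];f=s['contact_force']
    print(s['clock'],"uvz",np.round([p@RX,p@RY,p[2]],4),"F",np.round([f@RX,f@RY,f[2]],2),s['opening'])
E
python3 - <<'E'
from h import *
where();rel(.505,-.011,.25,0);rel(.505,-.011,.22,30)
E
```

```text
0.1 uvz [0.2942 0.5508 0.238 ] F [-0.39 -0.28  0.42] 1.0024776194592409
xyz [-0.4505 -0.3963 -0.0113] rot [-1.600e-03 -3.000e-04 -4.905e-01]
xyz [-0.4505 -0.3962  0.0187] rot [-0.13   -0.5132 -0.4787]
```

Call:
carry_out --plan '[{"xyz":[-0.03,-0.03,-0.02],"rot":[0,0,-0.1],"grip":255},{"xyz":[-0.06,-0.055,-0.02],"rot":[0,0,-0.2],"grip":255},{"xyz":[-0.09,-0.08,-0.02],"rot":[0,0,-0.3],"grip":255},{"xyz":[-0.12,-0.105,-0.02],"rot":[0,0,-0.4],"grip":255},{"xyz":[-0.15,-0.13,-0.02],"rot":[0,0,-0.49],"grip":255},{"xyz":[-0.18,-0.16,-0.02],"rot":[0,0,-0.49],"grip":255},{"xyz":[-0.21,-0.185,-0.02],"rot":[0,0,-0.49],"grip":255},{"xyz":[-0.24,-0.21,-0.02],"rot":[0,0,-0.49],"grip":255}]' --squeeze 20

```text
clock: 0.77
tool_pos: [0.3286, 0.3475, 0.2585]
eef_rot: [-0.13, 0.991, -0.0, -0.0]
contact_force: [1.2, -0.2, -0.1]
opening: 0.415
finger_force: 0.0
```

Run:
```python
from h import *
where();rel(.48,-.011,.22,30)
```

```text
0.7667 uvz [0.4073 0.2506 0.2585] F [ 1.11 -0.5  -0.1 ] 0.41450155322178744
xyz [-0.0729 -0.2615  0.0387] rot [-8.000e-04 -5.241e-01 -4.000e-04]
```

Call:
carry_out --plan '[{"xyz":[-0.01,-0.035,0.0],"rot":[0,-0.1,0],"grip":255},{"xyz":[-0.02,-0.07,0.0],"rot":[0,-0.2,0],"grip":255},{"xyz":[-0.03,-0.105,0.01],"rot":[0,-0.3,0],"grip":255},{"xyz":[-0.04,-0.14,0.02],"rot":[0,-0.4,0],"grip":255},{"xyz":[-0.05,-0.175,0.03],"rot":[0,-0.524,0],"grip":255},{"xyz":[-0.06,-0.21,0.038],"rot":[0,-0.524,0],"grip":255},{"xyz":[-0.07,-0.245,0.038],"rot":[0,-0.524,0],"grip":255},{"xyz":[-0.073,-0.261,0.038],"rot":[0,-0.524,0],"grip":255}]'

```text
clock: 1.43
tool_pos: [0.4182, 0.1925, 0.2368]
eef_rot: [-0.121, 0.971, -0.015, 0.207]
contact_force: [0.8, -0.7, -0.2]
opening: 0.0
finger_force: 0.0
```

Run:
```python
from h import *
s=r.get_state();im=r.snapshot("wrist");cv2.imwrite("pics/w1.png",im[:,:,::-1])
where();rel(.48,-.011,.072,30);rel(.505,-.011,.072,30)
for c,b in blobs(mask(im,(12,200,180),(22,255,255)),100):
    p=onz("wrist",c,.16,s);print("orange",c,b,p@RX,p@RY)
```

```text
1.4833 uvz [0.4534 0.0741 0.2364] F [-0.86 -2.98  0.07] 0.006927348627077621
xyz [ 0.0415 -0.0703  0.1683] rot [-0.0885 -0.1133  0.0089]
xyz [ 0.0186 -0.0695  0.1782] rot [-0.0885 -0.1133  0.0089]
```

View pics/w1.png

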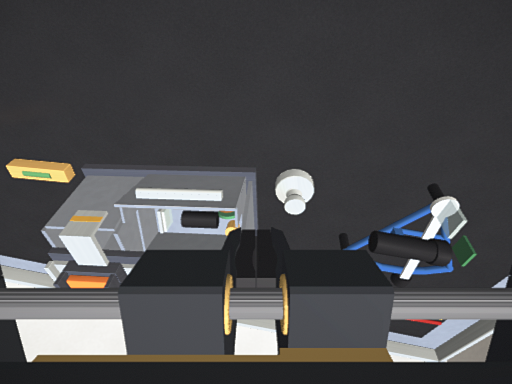

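The wrist view shows the lip as the light bar from (137,193) to (222,193), the tongue at (88,235), and the chart weight at (295,188). The arm had not settled yet. I'll move on to the standoff pose.

Call:
carry_out --plan '[{"xyz":[0.02,-0.035,0.0],"rot":[-0.05,-0.06,0],"grip":255},{"xyz":[0.04,-0.07,0.03],"rot":[-0.088,-0.113,0.009],"grip":255},{"xyz":[0.04,-0.07,0.06],"rot":[-0.088,-0.113,0.009],"grip":255},{"xyz":[0.04,-0.07,0.09],"rot":[-0.088,-0.113,0.009],"grip":255},{"xyz":[0.04,-0.07,0.12],"rot":[-0.088,-0.113,0.009],"grip":255},{"xyz":[0.04,-0.07,0.14],"rot":[-0.088,-0.113,0.009],"grip":255},{"xyz":[0.04,-0.07,0.14],"rot":[-0.088,-0.113,0.009],"grip":255},{"xyz":[0.04,-0.07,0.14],"rot":[-0.088,-0.113,0.009],"grip":255}]'

```text
clock: 2.15
tool_pos: [0.4548, 0.1281, 0.1075]
eef_rot: [-0.147, 0.961, 0.017, 0.234]
contact_force: [-0.6, 1.0, -1.3]
opening: 0.006
finger_force: 0.0
```

Run:
```python
from h import *
where();rel(.505,-.011,.072,30)
print(r.get_state()['q'])
```

```text
2.15 uvz [0.4725 0.0061 0.1075] F [-0.34  1.14 -1.28] 0.006121065014125588
xyz [-0.012  -0.0168  0.0467] rot [-0.0163 -0.0503  0.0473]
[ 0.2397107   1.18453349 -1.40633189  2.5529011   1.90593231  1.40520068
 -0.51011212]
```

Run:
```python
from h import *
rel(.515,-.011,.095,22);rel(.52,-.011,.072,22)
```

```text
xyz [-0.0313 -0.018   0.0308] rot [-0.0196  0.0893  0.0461]
xyz [-0.0253 -0.0173  0.0536] rot [-0.0196  0.0893  0.0461]
```

Call:
carry_out --plan '[{"xyz":[-0.016,-0.009,0.015],"rot":[-0.01,0.045,0.023],"grip":255},{"xyz":[-0.031,-0.018,0.031],"rot":[-0.02,0.089,0.046],"grip":255},{"xyz":[-0.028,-0.017,0.043],"rot":[-0.02,0.089,0.046],"grip":255},{"xyz":[-0.025,-0.017,0.054],"rot":[-0.02,0.089,0.046],"grip":255},{"xyz":[-0.025,-0.017,0.054],"rot":[-0.02,0.089,0.046],"grip":255},{"xyz":[-0.025,-0.017,0.054],"rot":[-0.02,0.089,0.046],"grip":255}]'

```text
clock: 2.65
tool_pos: [0.5033, 0.1237, 0.0708]
eef_rot: [-0.129, 0.974, 0.024, 0.187]
contact_force: [-1.0, -0.7, 0.1]
opening: 0.004
finger_force: 0.0
```

Run:
```python
from h import *
where();rel(.563,-.011,.075,22);rel(.568,-.011,.075,22)
print(r.get_state()['q'])
```

```text
2.65 uvz [ 0.5182 -0.0108  0.0708] F [-1.14 -0.4   0.1 ] 0.004376995442354824
xyz [-0.0432 -0.0003  0.0127] rot [-0.0007 -0.0041  0.0019]
xyz [-0.0478 -0.0003  0.0145] rot [-0.0007 -0.0041  0.0019]
[ 0.34053186  1.23937383 -1.3382698   2.33964677  1.88066653  1.24780028
 -0.24953091]
```

Call:
carry_out --plan '[{"xyz":[-0.006,0,0.002],"rot":[0,0,0],"grip":255},{"xyz":[-0.011,0,0.004],"rot":[0,0,0],"grip":255},{"xyz":[-0.016,0,0.005],"rot":[0,0,0],"grip":255},{"xyz":[-0.021,0,0.007],"rot":[0,0,0],"grip":255},{"xyz":[-0.026,0,0.008],"rot":[0,0,0],"grip":255},{"xyz":[-0.031,0,0.01],"rot":[0,0,0],"grip":255},{"xyz":[-0.035,0,0.011],"rot":[0,0,0],"grip":255},{"xyz":[-0.038,0,0.012],"rot":[0,0,0],"grip":255}]'

```text
clock: 3.32
tool_pos: [0.5433, 0.1343, 0.0749]
eef_rot: [-0.128, 0.973, 0.025, 0.189]
contact_force: [-2.4, -0.8, 0.9]
opening: 0.003
finger_force: 1.0
```

Run:
```python
from h import *
where()
```

```text
3.3167 uvz [ 0.5596 -0.0109  0.0749] F [-2.53 -0.12  0.87] 0.0027750730825434056
```

Call:
carry_out --plan '[{"xyz":[-0.003,0,0.001],"rot":[0,0,0],"grip":255},{"xyz":[-0.006,0,0.002],"rot":[0,0,0],"grip":255},{"xyz":[-0.006,0,0.002],"rot":[0,0,0],"grip":255}]'

```text
clock: 3.57
tool_pos: [0.5449, 0.1348, 0.0737]
eef_rot: [-0.13, 0.974, 0.024, 0.185]
contact_force: [-12.4, -3.7, 2.2]
opening: 0.005
finger_force: 5.3
```

Run:
```python
from h import *
where()
```

```text
3.5667 uvz [ 0.5613 -0.0108  0.0737] F [-12.88  -0.34   2.23] 0.004521592927000941
```

Call:
carry_out --plan '[{"xyz":[-0.003,0,0.001],"rot":[0,0,0],"grip":255},{"xyz":[-0.003,0,0.001],"rot":[0,0,0],"grip":255},{"xyz":[-0.003,0,0.001],"rot":[0,0,0],"grip":255},{"xyz":[0.01,0,-0.004],"rot":[0,0,0],"grip":255},{"xyz":[0.03,0,-0.01],"rot":[0,0,0],"grip":255},{"xyz":[0.05,0,-0.02],"rot":[0,0,0],"grip":255},{"xyz":[0.06,0,-0.05],"rot":[0,0,0],"grip":255},{"xyz":[0.05,0,-0.09],"rot":[0,0,0],"grip":255}]'

```text
clock: 4.23
tool_pos: [0.4673, 0.1137, 0.1363]
eef_rot: [-0.13, 0.974, 0.024, 0.184]
contact_force: [0.8, -0.3, -0.1]
opening: 0.009
finger_force: 0.0
```

Run:
```python
from h import *
where();rel(.55,-.131,.24,0)
im=r.snapshot("top");cv2.imwrite("pics/t2.png",cv2.resize(im[120:205,170:305,::-1],None,fx=5.9,fy=5.9,interpolation=cv2.INTER_CUBIC))
```

```text
4.2333 uvz [ 0.4808 -0.0112  0.1363] F [ 0.71 -0.46 -0.11] 0.008961329597440927
xyz [-0.1019 -0.1201 -0.0713] rot [2.00e-04 3.74e-01 3.00e-03]
```

View pics/t2.png

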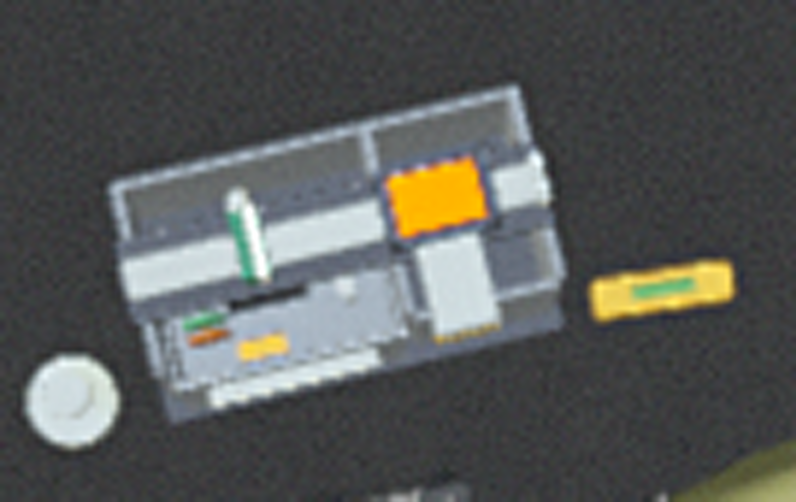

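The lip has moved in (front edge from (210,408) to (380,370)). The slider has not moved. Next I'll go above the pad.

Call:
carry_out --plan '[{"xyz":[0.01,-0.02,-0.035],"rot":[0,0.09,0],"grip":255},{"xyz":[0.0,-0.04,-0.07],"rot":[0,0.18,0],"grip":255},{"xyz":[-0.02,-0.06,-0.09],"rot":[0,0.28,0],"grip":255},{"xyz":[-0.05,-0.08,-0.09],"rot":[0,0.374,0],"grip":255},{"xyz":[-0.08,-0.1,-0.08],"rot":[0,0.374,0.003],"grip":255},{"xyz":[-0.1,-0.12,-0.07],"rot":[0,0.374,0.003],"grip":255},{"xyz":[-0.1,-0.12,-0.07],"rot":[0,0.374,0.003],"grip":255},{"xyz":[-0.1,-0.12,-0.07],"rot":[0,0.374,0.003],"grip":255}]'

```text
clock: 4.95
tool_pos: [0.5725, 0.0137, 0.243]
eef_rot: [-0.124, 0.992, 0.001, 0.007]
contact_force: [0.5, 0.5, -0.6]
opening: 0.006
finger_force: 0.0
```

Run:
```python
from h import *
px=lambda a:((a[0]+.5)/5.9-.5+170,(a[1]+.5)/5.9-.5+120)
for p in((210,408),(380,370)): p=onz("top",px(p),.09);print(p@RX,p@RY)
where();rel(.642,-.131,.24,0);rel(.642,-.131,.185,0)
s=r.get_state();im=r.snapshot("wrist");cv2.imwrite("pics/w2.png",im[:,:,::-1])
```

```text
0.5657856202379609 0.025726199736046673
0.5637682880502926 -0.07659868791833604
4.95 uvz [ 0.5565 -0.135   0.243 ] F [ 0.57  0.39 -0.58] 0.00583042010672496
xyz [-0.0854  0.005   0.0043] rot [-0.0001  0.015  -0.0127]
xyz [-0.0845  0.005   0.0593] rot [-0.0001  0.015  -0.0127]
```

View pics/w2.png

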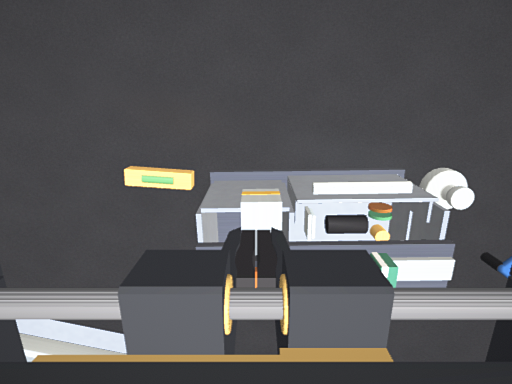

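The lip is at u = 0.565, which is where a shut bin puts it. The tongue is centred at about (261,210) in the wrist view and the fingers at about (256,235). I'll check v using the tongue.

Run:
```python
from h import *
s=r.get_state()
for z in(.14,.15,.16):
  p=onz("wrist",(261,205),z,s);print(z,p@RX,p@RY)
p=onz("scene",(263.16,208.84),.16);print(p@RX,p@RY)
```

```text
0.14 0.5689189067590124 -0.12784993819630783
0.15 0.5652383185828008 -0.12801233449740557
0.16 0.5615577304065894 -0.1281747307985033
0.6509231072201653 -0.13104150264209244
```

Call:
carry_out --plan '[{"xyz":[-0.03,0.002,0.004],"rot":[0,0.015,-0.013],"grip":255},{"xyz":[-0.06,0.004,0.004],"rot":[0,0.015,-0.013],"grip":255},{"xyz":[-0.085,0.005,0.02],"rot":[0,0.015,-0.013],"grip":255},{"xyz":[-0.085,0.005,0.04],"rot":[0,0.015,-0.013],"grip":255},{"xyz":[-0.085,0.005,0.05],"rot":[0,0.015,-0.013],"grip":255},{"xyz":[-0.085,0.005,0.05],"rot":[0,0.015,-0.013],"grip":255}]'

```text
clock: 5.5
tool_pos: [0.6461, 0.0431, 0.1905]
eef_rot: [-0.137, 0.991, -0.001, -0.005]
contact_force: [-0.5, -0.5, -1.5]
opening: 0.004
finger_force: 0.0
```

Run:
```python
from h import *
where();rel(.642,-.131,.18,0);rel(.642,-.131,.155,0)
im=r.snapshot("scene");cv2.imwrite("pics/s3.png",cv2.resize(im[150:260,190:360,::-1],None,fx=4.5,fy=4.5,interpolation=cv2.INTER_CUBIC))
```

```text
5.5 uvz [ 0.6353 -0.1256  0.1905] F [-0.59 -0.38 -1.51] 0.003867235466348242
xyz [-0.0068 -0.0055  0.0104] rot [-0.0007 -0.0097  0.0133]
xyz [-0.007  -0.0055  0.0354] rot [-0.0007 -0.0097  0.0133]
```

View pics/s3.png

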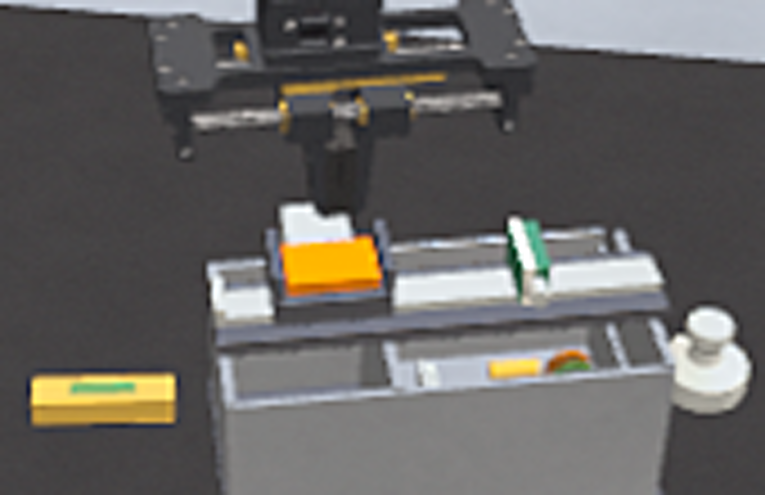

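The scene view shows the bin shut and the pad (330,265) and stop (530,260) unchanged. The fingers are a little short of the pad in u. I'll centre them and then check the settled pose.

Call:
carry_out --plan '[{"xyz":[-0.007,-0.0055,0.01],"rot":[0,0,0],"grip":255},{"xyz":[-0.007,-0.0055,0.01],"rot":[0,0,0],"grip":255},{"xyz":[-0.007,-0.0055,0.01],"rot":[0,0,0],"grip":255},{"xyz":[-0.007,-0.0055,0.01],"rot":[0,0,0],"grip":255}]'

```text
clock: 5.88
tool_pos: [0.6565, 0.0397, 0.1838]
eef_rot: [-0.135, 0.991, -0.0, -0.002]
contact_force: [0.0, -0.5, -0.1]
opening: 0.005
finger_force: 0.0
```

Run:
```python
from h import *
where();rel(.643,-.131,.155,0)
```

```text
5.8833 uvz [ 0.6444 -0.1316  0.1838] F [-0.1  -0.5  -0.15] 0.005061987385078229
xyz [0.0013 0.0006 0.0288] rot [ 0.0002 -0.0041  0.01  ]
```

Call:
carry_out --plan '[{"xyz":[0.001,0,0.01],"rot":[0,0,0],"grip":255},{"xyz":[0.001,0,0.016],"rot":[0,0,0],"grip":255},{"xyz":[0.001,0,0.021],"rot":[0,0,0],"grip":255},{"xyz":[0.001,0,0.025],"rot":[0,0,0],"grip":255},{"xyz":[0.001,0,0.028],"rot":[0,0,0],"grip":255},{"xyz":[0.001,0,0.028],"rot":[0,0,0],"grip":255}]'

```text
clock: 6.38
tool_pos: [0.6549, 0.0395, 0.1551]
eef_rot: [-0.136, 0.991, -0.0, -0.003]
contact_force: [-2.7, -2.0, 6.8]
opening: 0.005
finger_force: 3.2
```

Run:
```python
from h import *
where()
```

```text
6.3833 uvz [ 0.6428 -0.1313  0.1551] F [-3.08 -1.23  6.76] 0.005325200016935064
```

Call:
carry_out --plan '[{"xyz":[0,0,0.001],"rot":[0,0,0],"grip":255},{"xyz":[0,0.004,0.001],"rot":[0,0,0],"grip":255},{"xyz":[0,0.009,0.001],"rot":[0,0,0],"grip":255},{"xyz":[0,0.014,0.001],"rot":[0,0,0],"grip":255},{"xyz":[0,0.019,0.001],"rot":[0,0,0],"grip":255},{"xyz":[0,0.024,0.001],"rot":[0,0,0],"grip":255},{"xyz":[0,0.029,0.001],"rot":[0,0,0],"grip":255},{"xyz":[0,0.034,0.001],"rot":[0,0,0],"grip":255}]'

```text
clock: 7.05
tool_pos: [0.6459, 0.0726, 0.155]
eef_rot: [-0.136, 0.991, -0.0, -0.002]
contact_force: [-2.1, -1.5, 5.6]
opening: 0.008
finger_force: 3.2
```

Run:
```python
from h import *
where()
im=r.snapshot("scene")
for c,s in blobs(mask(im,(12,200,180),(22,255,255)),20):print(c,s)
```

```text
7.05 uvz [ 0.6427 -0.0971  0.155 ] F [-2.41 -0.9   5.57] 0.007771342027235256
[276.95294118 209.63529412] [267 203  21  11  85]
```

Call:
carry_out --plan '[{"xyz":[0,0.005,0.001],"rot":[0,0,0],"grip":255},{"xyz":[0,0.01,0.001],"rot":[0,0,0],"grip":255},{"xyz":[0,0.015,0.001],"rot":[0,0,0],"grip":255},{"xyz":[0,0.02,0.001],"rot":[0,0,0],"grip":255},{"xyz":[0,0.025,0.001],"rot":[0,0,0],"grip":255},{"xyz":[0,0.03,0.001],"rot":[0,0,0],"grip":255},{"xyz":[0,0.035,0.001],"rot":[0,0,0],"grip":255},{"xyz":[0,0.038,0.001],"rot":[0,0,0],"grip":255}]'

```text
clock: 7.77
tool_pos: [0.6366, 0.1085, 0.1542]
eef_rot: [-0.136, 0.991, -0.001, -0.001]
contact_force: [0.3, -4.5, 7.0]
opening: 0.008
finger_force: 3.4
```

Run:
```python
from h import *
where()
```

```text
7.7667 uvz [ 0.643  -0.0599  0.1542] F [-0.91 -4.38  6.95] 0.007880119764981855
```

Call:
carry_out --plan '[{"xyz":[0,0.004,0],"rot":[0,0,0],"grip":255},{"xyz":[0,0.008,0],"rot":[0,0,0],"grip":255},{"xyz":[0,0.011,0],"rot":[0,0,0],"grip":255},{"xyz":[0,0.011,0],"rot":[0,0,0],"grip":255}]'

```text
clock: 8.1
tool_pos: [0.6346, 0.1181, 0.1545]
eef_rot: [-0.135, 0.991, -0.002, -0.001]
contact_force: [2.3, -5.3, 8.1]
opening: 0.005
finger_force: 4.4
```

Run:
```python
from h import *
where()
im=r.snapshot("scene");cv2.imwrite("pics/s4.png",cv2.resize(im[150:260,190:360,::-1],None,fx=4.5,fy=4.5,interpolation=cv2.INTER_CUBIC))
```

```text
8.1 uvz [ 0.6435 -0.0502  0.1545] F [ 0.8  -5.73  8.12] 0.005490145755776768
```

View pics/s4.png

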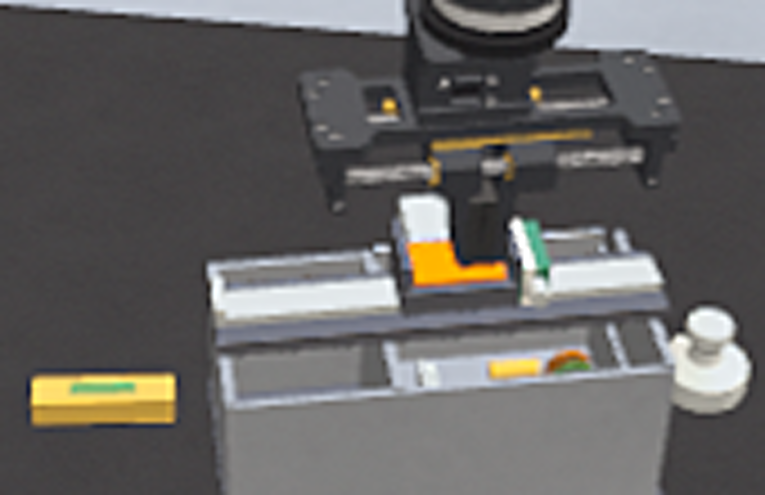

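The slider looks up against the stop, with its nose at about (515,280) and the finger near the left ridge. I'll give it one firmer nudge to confirm.

Call:
carry_out --plan '[{"xyz":[0,0.003,0],"rot":[0,0,0],"grip":255},{"xyz":[0,0.006,0],"rot":[0,0,0],"grip":255},{"xyz":[0,0.006,0],"rot":[0,0,0],"grip":255}]'

```text
clock: 8.4
tool_pos: [0.6342, 0.1194, 0.1545]
eef_rot: [-0.133, 0.991, -0.006, -0.001]
contact_force: [1.4, -12.8, 12.5]
opening: 0.004
finger_force: 10.3
```

Run:
```python
from h import *
where()
```

```text
8.4 uvz [ 0.6435 -0.0488  0.1545] F [ -2.   -12.75  12.47] 0.004455263821000175
```

The force climbed to 13 N with no further travel, so the slider is home. I'll ease off and lift straight up.

Call:
carry_out --plan '[{"xyz":[0,-0.003,0],"rot":[0,0,0],"grip":255},{"xyz":[0,-0.005,-0.005],"rot":[0,0,0],"grip":255},{"xyz":[0,-0.006,-0.012],"rot":[0,0,0],"grip":255},{"xyz":[0,-0.008,-0.025],"rot":[0,0,0],"grip":255},{"xyz":[0,-0.008,-0.05],"rot":[0,0,0],"grip":255},{"xyz":[0,-0.008,-0.08],"rot":[0,0,0],"grip":255},{"xyz":[0,-0.008,-0.1],"rot":[0,0,0],"grip":255},{"xyz":[0,-0.008,-0.1],"rot":[0,0,0],"grip":255}]'

```text
clock: 9.07
tool_pos: [0.6349, 0.1202, 0.2587]
eef_rot: [-0.136, 0.991, 0.002, 0.001]
contact_force: [-0.2, 0.6, 0.2]
opening: 0.009
finger_force: 0.0
```

Run:
```python
from h import *
where()
im=r.snapshot("scene");cv2.imwrite("pics/s5.png",cv2.resize(im[180:250,230:340,::-1],None,fx=7,fy=7,interpolation=cv2.INTER_CUBIC))
```

```text
9.0667 uvz [ 0.6444 -0.0482  0.2587] F [-0.06  0.64  0.17] 0.009402968305887494
```

View pics/s5.png

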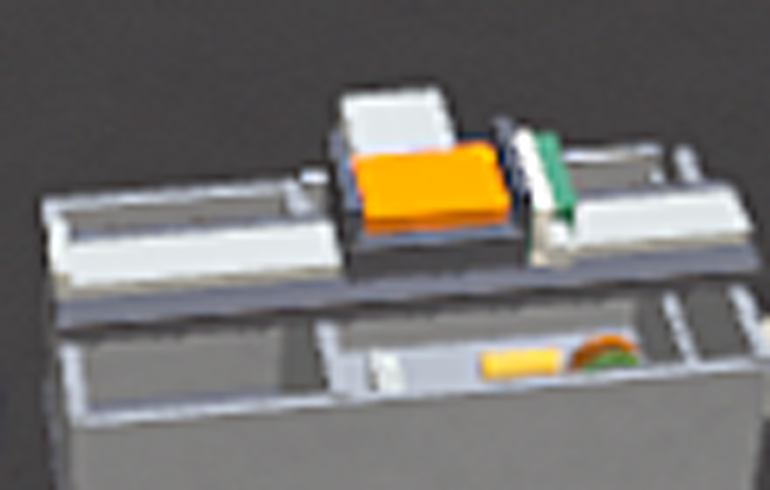

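The slider's end at (525,240) touches the white-banded stop at (535,240), the pad is up, and the bin is shut.

```bash
python3 -c "
from plant import r
print(r.finish_job())"
```

```text
the job is handed in; nothing more can be done
None
```

I handed the job in at about 9 s of the 43 s allowed: the bin is shut, the slider is against the green stop, the pad has sprung up, and the arm is clear; the hand-in returned no verdict.

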